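Strap the tumbler down and click the marking carriage into its index notch

TASK

Get the glass-marking jig ready: first press the keeper strap down over the tumbler until its catch clicks and holds it shut, then grip the marking carriage by its black handle and slide it along the rail until its ball clicks into the notch of the index clip, without running on past the notch. Finish while still holding the handle, with the carriage sitting still in the notch; leave the tumbler lying in its cradle and the other things on the bench where they are.

Things in the scene. Friction and masses are not known exactly. Their poses are not given: they have to be found in the camera images.
- jig: Fixed aluminium jig plate 280 x 300 x 15 mm. Origin on the bench (z=0), 5 mm to +x of the plate's middle. x points from the rail side to the hinge side, y along the rail, z up. In its frame (mm): rail 18 wide, top 45 high, along y at x=-90; tumbler cradle at x=50, y=-75; latch post 18 x 12, 116 high, at x=0, y=-123.5 beside the strap; hinge posts 115 high at x=109, y=-115 and -75.
- strap (a joint): Keeper strap angle (rad): 0 = shut (level, a few mm above the glass), grows as it opens upward; starts 0.35 to 0.8, stays where left (friction 0.12 N m). At 0.12 it meets the catch's spring ball: about 8 N pressed down at the tip takes it past; below about 0.05 it snaps to 0 and stays held until pulled up with about 8 N.
- strap_tip (a point): Upper face of the flat steel strap (26 mm wide, 4 thick, 137 long from the hinge), on its centre line 10 mm from the free end: the place to press. The strap swings about an axis along jig y. Shut, this point is at jig x=-22, y=-95, z=107 mm.
- strap_hinge (a point): On the strap's hinge axis, in its mid-thickness: jig x=105, y=-95, z=105 mm. The strap points from it to jig -x when shut, tip 127 mm away.
- carriage: Marking carriage: aluminium saddle on the rail (44 mm in y, top 60 high), black upright handle in its middle, brass plunger housing on a wing to jig -x (top 63 high), pen holder pointing to +x (61 high, ends 4 mm off the glass). Origin at bench height under the handle; axes as the jig's. Slides along jig y only (y=+100 to -90 mm, friction 1 N); starts at y=+30 to +100; the notch lies towards -y.
- handle (a point): Centre of the top of the black handle block: 28 mm in jig x, 18 mm in jig y, top 102 mm above the bench, rising 42 mm from the saddle. Best gripped from above across its 18 mm, fingers closing along jig y.
- index_ball (a point): Centre of the 8 mm spring ball under the carriage's wing, 35 mm to jig -x of the handle's centre, 38 mm above the bench. It is in the notch when its jig y equals that of notch.
- notch (a point): Middle of the notch between two ridges (8 mm round, 12 apart) on the index clip, a 22 x 26 mm steel block that is clamped fast on the dark strip at jig x=-125, y=-68 to -36 mm. Axes as the jig's. Coming along -y the ball meets the first ridge 12 mm before the notch (needs about 9 N), crosses its crest 6 mm before, is drawn in, then held centred against about 9 N either way; more takes it past.
- tumbler: Loose cut-glass tumbler, blue, 76 mm across and 95 mm long, lying on four rubber rollers in the jig's cradle with its mouth to jig +y. Origin: its centre, 61 mm above the bench (top at 99 mm). Leave it in place.
- cup: Bystander: dark blue glass standing upright, 72 mm across, 85 mm tall; origin at its foot.
- paste_jar: Bystander: white jar with a steel lid, 70 mm across, 75 mm tall; origin at its foot.
- dressing_stone: Bystander: grey stone bar, 100 x 28 x 22 mm, lying flat; origin under its centre.

How it is judged:
By the outcome, as a careful person would: the job done as asked, in the order asked, and still so for the second after the job is handed in, while the arm keeps its last pose, push and grip.
It also fails if it takes over 58 s, if anything falls off the work surface, if the arm or the gripper's body presses on something with over 40 N, if the wrist force passes 120 N, or if a joint passes its speed limit or range.

ROBOT

A 6-joint arm with a two-finger parallel gripper is mounted at the origin on the work surface. World frame = base frame: x ahead of the robot, y to its left, z up, the work surface at z = 0. Lengths are in m, angles in rad, forces in N, time in s.
With the tool pointing down it reaches from about 0.25 to 0.725 m from the base axis. Payload 4 kg.
Tool frame: the origin (TCP) lies at the very end of the fingers, on their centre line; the grasp point (between the pads) lies 19 mm behind it; z points along the fingers, y is the line along which they close (so a half turn about z gives the same grasp; the last joint's range is limited). The gripper opens to 85 mm and grips with 20 to 120 N. Pads are 22 mm wide; open, the fingers measure 114 mm over their backs; the gripper's body (76 mm by 85 mm) begins 54 mm behind the grasp point. The pads swing forward as they close: fully open they stand 13 mm farther back than shut.
Start: joints at [1.21, 0.241, 0.005, 1.335, 0, 1.571], TCP at [0.177, 0.468, 0.231] pointing down, gripper open.
Joint ranges: [-2.72, 2.72], [-1.05, 1.87], [-1.09, 1.28], [-1.99, 2.15], [-1.42, 1.44], [-3.14, 3.14]. Speed limits (rad/s): [2.79, 2.79, 3.14, 3.14, 3.14, 3.14].

INTERFACE

Orientations are given as a unit quaternion [x, y, z, w].
In Python, from workcell import bot gives the robot as it stands.
- The arm moves only by the tool carry_out, never from a script. Its argument "increments" is one flat list of numbers, 5 for each row, row after row: the finger opening in cm, from 0 to 8.54, then the shift along the tool's x, y, z in cm, then the turn about the tool's z in rad. A call has exactly 5 rows; each row shifts and turns the commanded pose from where the row before left it, along the tool's axes as they then stand; what a row does not reach is not made up. A row lasts 1/8 s, in which the tool goes at most 62.5 mm and 10.7 degrees, less where a joint would pass 70% of its speed; a pose out of reach is approached as far as the arm can. A call with a gripper value outside its range is refused whole. The fingers move at their own pace and stop on an object; the grip force is fixed at half the most. Time passes only in rows, so rows that do not move let the fingers close, or fill a call up. It gives the time, the measured TCP pose, the force, the opening and the grip force at its end, in the units of the state.
- bot.get_obs(): the state, without advancing time (a new reading comes with each control period).
- bot.camera(name): name is "side" or "top" or "wrist"; returns a dict with "pixels" (480x640x3 uint8, blue, green, red), "range_z" (480x640 float32, m along the optical axis (not along the pixel's ray), 0 where there is no reading), "mtx" (3x3 intrinsics, pixels), "eye" and "attitude" of the camera in the world. Camera axes: x right, y down, z forward; pixel columns grow to the right and rows downward; lengths in m; the calibration is good to about 2 mm. A picture is of the moment at which its call begins.
- bot.job_done(): hands the job in; it is judged then, once.
Trained networks look in a picture, given as the dict that the camera call returned (one of the last four; its "shot" number tells which), for a name from the list of things; names that differ only in an ending like _2 or _b are one class to them, and where a whole thing is asked for, a point or a joint stands for the part that bears it (a point fixed in the world has none). Each returns a list of dicts, best first, with "p" (0 to 1); they miss things now and then, are a little off and sometimes report something else, mostly with a low value. They report only what shows in the picture. A call takes as long as a camera call.
- bot.find_in(picture, name): "xyz" ([x, y, z] in m, in the coordinates of the camera as it stood for that picture, good to about 4 mm: the middle of the surface that is visible of it).
- bot.regions_of(picture, name): "mask" (480x640 bool, what is visible of it).
- bot.place_of(picture, name): "xyz" ([x, y, z] in m, in the coordinates of the camera as it stood for that picture, good to about 4 mm: a listed point, or the origin of a listed thing).
The state is a dict: "clock": time; "joint_pos": joint angles; "joint_vel": joint speeds; "tau": joint torques, N m; "eef_pos": TCP position; "tool_rot": TCP orientation; "ft_force": force on the tool from outside, world axes, zero at the start; "ft_torque": the same for the moment, N m; "grip_width": finger opening in m; "grasp_force": force on a finger pad.
Only numpy, scipy, OpenCV 4.12 (cv2) and the standard library are available. Lean on these libraries where they do the work, as an engineer would, in place of code of your own. Each camera call takes 0.05 s, during which the arm holds its last target. There are 200 camera calls.

## Working session

There is one attempt and no reset: what is moved stays moved. The work goes in short steps, Python scripts to look and compute and a tool call to move; the robot and the scene stay as the last step left them, time stands still between calls to the robot, and variables do not carry over. Pictures are saved under pics/ and viewed, at most 10 in all, crops included, and the job is handed in when it is done.

Besides the shell and the picture viewer there is one more tool, called after "Call:" by a JSON object that holds its "name" and its "arguments", one argument or row to a line. carry_out: Moves the arm, as the interface text tells. Its arguments: {"type":"object","properties":{"increments":{"type":"array","items":{"type":"number"}}},"required":["increments"]}

```bash
mkdir -p pics; cat > h.py <<'E'
import numpy as np, cv2
from scipy.spatial.transform import Rotation as R
from workcell import bot
def rot(a):
    a=np.array(a,float)
    return a if a.shape==(3,3) else R.from_quat(a).as_matrix()
def w(pic,p): return rot(pic["attitude"])@np.array(p)+np.array(pic["eye"])
def place(pic,n,f="place_of"):
    return [(round(d["p"],2),w(pic,d["xyz"]).round(4).tolist()) for d in getattr(bot,f)(pic,n)[:2]]
E
python3 - <<'E'
from h import *
for c in ("top","side"):
    p=bot.camera(c); cv2.imwrite(f"pics/{c}0.png",p["pixels"])
    print(c,np.array(p["eye"]).round(3),np.array(p["attitude"]).round(3).tolist())
    for n in ["jig","strap_tip","strap_hinge","carriage","handle","index_ball","notch","tumbler","cup","paste_jar","dressing_stone"]:
        print(n,place(p,n))
o=bot.get_obs(); print(o)
E
```

```text
top [ 0.367 -0.02   1.259] [-0.695, 0.712, -0.064, 0.077]
jig [(0.87, [0.6264, 0.0099, 0.003]), (0.3, [0.498, 0.0672, 0.0394])]
strap_tip [(0.75, [0.618, -0.0827, 0.1608])]
strap_hinge [(0.8, [0.7419, -0.0759, 0.1012]), (0.42, [0.7077, 0.2237, 0.0021])]
carriage [(0.67, [0.5326, 0.0727, -0.0008]), (0.55, [0.7384, -0.0789, 0.1014])]
handle [(0.67, [0.5361, 0.069, 0.1035])]
index_ball [(0.61, [0.4971, 0.0679, 0.0361])]
notch [(0.6, [0.5073, -0.0463, 0.0414]), (0.44, [0.7439, -0.245, 0.0036])]
tumbler [(0.64, [0.6804, -0.0647, 0.062])]
cup [(0.63, [0.7044, 0.2241, 0.0007])]
paste_jar [(0.93, [0.7431, -0.2477, 0.0054])]
dressing_stone [(0.69, [0.5321, 0.2075, -0.004]), (0.26, [0.4996, 0.0689, 0.0394])]
side [0.576 0.759 0.807] [0.0, 0.916, -0.4, 0.008]
jig [(0.91, [0.6256, 0.0069, -0.006]), (0.73, [0.5048, -0.0427, 0.0351])]
strap_tip [(0.78, [0.6227, -0.0846, 0.1582])]
strap_hinge [(0.82, [0.7399, -0.0798, 0.1018])]
carriage [(0.58, [0.5271, 0.0744, -0.0011])]
handle [(0.61, [0.5339, 0.0735, 0.0984])]
index_ball [(0.76, [0.4916, 0.0691, 0.0373])]
notch [(0.56, [0.5078, -0.0429, 0.0336])
[... 214 characters left out ...]
]
{'clock': 1.2, 'joint_pos': array([ 1.20999456e+00,  2.40611168e-01,  4.95160948e-03,  1.33523265e+00,
       -1.76557079e-05,  1.57082241e+00]), 'joint_vel': array([-0.00091556, -0.00044545, -0.00051685, -0.00053458,  0.00083442,
        0.00094582]), 'tau': array([ 5.30582493e-04, -3.72217333e+01,  2.52693254e+01,  1.04082414e-03,
        9.14095040e-05, -1.79241897e-05]), 'eef_pos': array([0.17650402, 0.46777006, 0.23128237]), 'tool_rot': array([ 1.79436795e-01,  9.83769503e-01, -4.87484122e-05,  8.31958957e-08]), 'ft_force': array([ 0.64962923,  0.21206689, -0.62738207]), 'ft_torque': array([-0.01505861,  0.00411477,  0.00818023]), 'grasp_force': 0.0, 'grip_width': 0.08494963800623921}
```

View pics/top0.png

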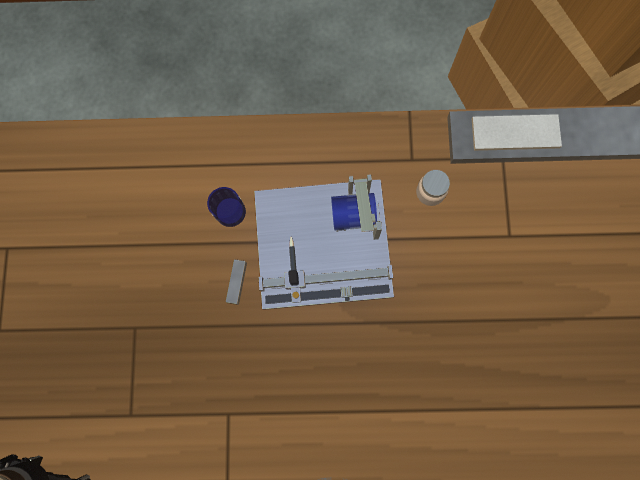

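View pics/side0.png

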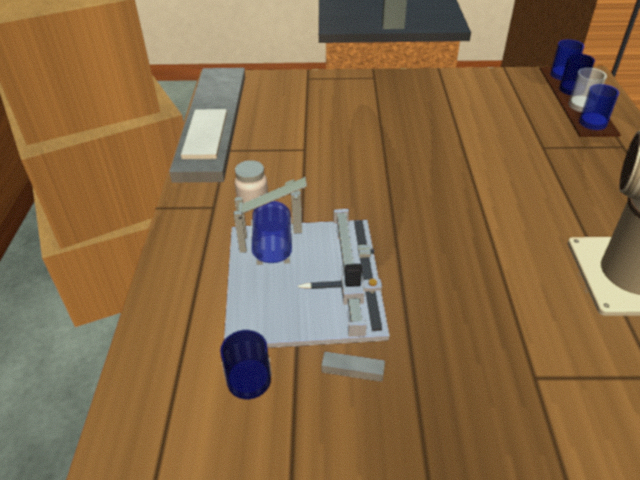

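```bash
cat >> h.py <<'E'
def cloud(p):
    z=p["range_z"]; K=np.array(p["mtx"]); v,u=np.mgrid[:480,:640]
    c=np.stack([(u-K[0,2])/K[0,0]*z,(v-K[1,2])/K[1,1]*z,z],-1)
    return c@rot(p["attitude"]).T+np.array(p["eye"])
E
python3 - <<'E'
from h import *
for c in ("top","side"):
    p=bot.camera(c); W=cloud(p)
    m=(W[...,2]>.010)&(W[...,2]<.020)&(np.hypot(W[...,0]-.626,W[...,1]-.008)<.22)&(p["range_z"]>0)
    m=cv2.morphologyEx(m.astype(np.uint8),cv2.MORPH_OPEN,np.ones((3,3)))
    n,l,s,_=cv2.connectedComponentsWithStats(m); i=1+s[1:,4].argmax()
    print(c,m.sum(),cv2.minAreaRect((W[l==i][:,:2]*1000).astype(np.float32)))
    q=W[(abs(W[...,0]-.62)<.16)&(abs(W[...,1]+.0)<.15)&(W[...,2]>.09)]
    print(len(q),q[:,2].max())
    for n in ["handle","index_ball","notch","strap_tip","strap_hinge"]: print(n,place(p,n)[:1])
src=np.array([[105,-95],[0,0],[-125,-52],[50,-75]])
E
```

```text
top 9549 ((655.561279296875, 10.568954467773438), (212.20663452148438, 300.1849670410156), 3.8521037101745605)
1583 0.1660438724231923
handle [(0.89, [0.5339, 0.0685, 0.1035])]
index_ball []
notch [(0.44, [0.5076, -0.0449, 0.0428])]
strap_tip [(0.9, [0.6158, -0.0838, 0.158])]
strap_hinge [(0.63, [0.7407, -0.0756, 0.1017])]
side 12155 ((652.3494262695312, 11.866851806640625), (216.74998474121094, 304.2262268066406), 4.040499687194824)
1990 0.1629334991789363
handle [(0.79, [0.5319, 0.0697, 0.1012])]
index_ball [(0.96, [0.4951, 0.0715, 0.0389])]
notch [(0.49, [0.5057, -0.0449, 0.0358])]
strap_tip [(0.62, [0.6183, -0.0821, 0.1562])]
strap_hinge [(0.6, [0.7382, -0.0766, 0.1016])]
```

Call:
{"name": "carry_out", "arguments": {
  "increments": [0, 0, 0, 0, -0.143, 0, 0, 0, 0, -0.143, 0, 0, 0, 0, -0.143, 0, -2.87, -4.14, 0, 0, 0, -2.87, -4.14, 0, 0]
}}

```text
clock: 2.42
eef_pos: [0.2398, 0.3885, 0.2312]
tool_rot: [-0.035, 0.999, -0.0, 0.0]
ft_force: [1.4, 0.6, -0.4]
grip_width: 0.0002
grasp_force: 0.0
```

Call:
{"name": "carry_out", "arguments": {
  "increments": [0, -2.87, -4.14, 0, 0, 0, -2.87, -4.14, 0, 0, 0, -2.87, -4.14, 0, 0, 0, -2.87, -4.14, 0, 0, 0, -2.87, -4.14, 0, 0]
}}

```text
clock: 3.05
eef_pos: [0.3976, 0.191, 0.2315]
tool_rot: [-0.034, 0.999, 0.0, 0.0]
ft_force: [-0.0, 0.3, -0.3]
grip_width: 0.0001
grasp_force: 0.0
```

Call:
{"name": "carry_out", "arguments": {
  "increments": [0, -2.87, -4.14, 0, 0, 0, -2.87, -4.14, 0, 0, 0, -2.87, -4.14, 0, 0, 0, -2.87, -4.14, 0, 0, 0, -2.87, -4.14, 0, 0]
}}

```text
clock: 3.68
eef_pos: [0.5549, -0.0058, 0.2314]
tool_rot: [-0.034, 0.999, 0.0, 0.0]
ft_force: [0.8, 0.4, -0.0]
grip_width: 0.0
grasp_force: 0.0
```

Call:
{"name": "carry_out", "arguments": {
  "increments": [0, -2.87, -4.14, 0, 0, 0, -2.87, -4.14, 0, 0, 0, 0, 0, 0, 0, 0, 0, 0, 0, 0, 0, 0, 0, 0, 0]
}}

```text
clock: 4.3
eef_pos: [0.6163, -0.082, 0.2317]
tool_rot: [-0.035, 0.999, 0.0, 0.0]
ft_force: [-0.3, -0.1, 0.9]
grip_width: -0.0
grasp_force: 0.0
```

Call:
{"name": "carry_out", "arguments": {
  "increments": [0, -0.2, 0, 2.0, 0, 0, 0, 0, 2.0, 0, 0, 0, 0, 1.5, 0, 0, 0, 0, 0.8, 0, 0, 0, 0, 0, 0]
}}

```text
clock: 4.92
eef_pos: [0.6185, -0.0826, 0.1681]
tool_rot: [-0.034, 0.999, 0.0, -0.0]
ft_force: [0.2, -0.4, -0.2]
grip_width: -0.0004
grasp_force: 0.0
```

```bash
python3 - <<'E'
from h import *
for c in ("side","wrist"):
    p=bot.camera(c); im=p["pixels"]
    if c=="side": im=cv2.resize(im[130:330,180:420],None,fx=2.5,fy=2.4)
    cv2.imwrite(f"pics/{c}1.png",im)
    for n in ["strap_tip","strap_hinge","notch"]: print(n,place(p,n)[:1])
E
```

```text
strap_tip [(0.96, [0.6202, -0.0851, 0.1583])]
strap_hinge [(0.97, [0.7423, -0.0786, 0.1])]
notch [(0.58, [0.5044, -0.0421, 0.0345])]
strap_tip [(0.57, [0.6243, -0.0895, 0.1586])]
strap_hinge []
notch [(0.69, [0.5062, -0.0467, 0.0358])]
```

View pics/side1.png

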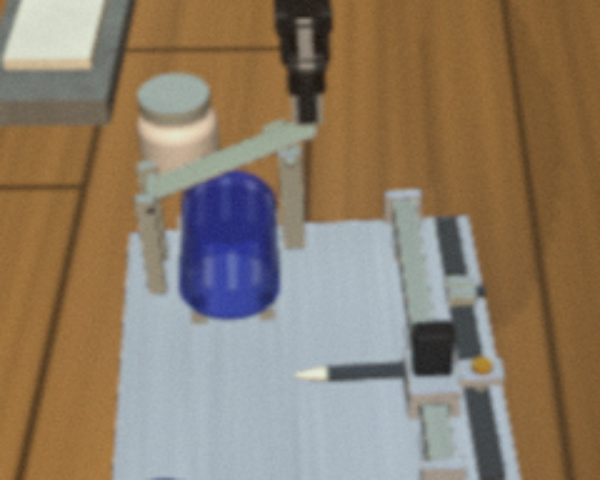

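View pics/wrist1.png

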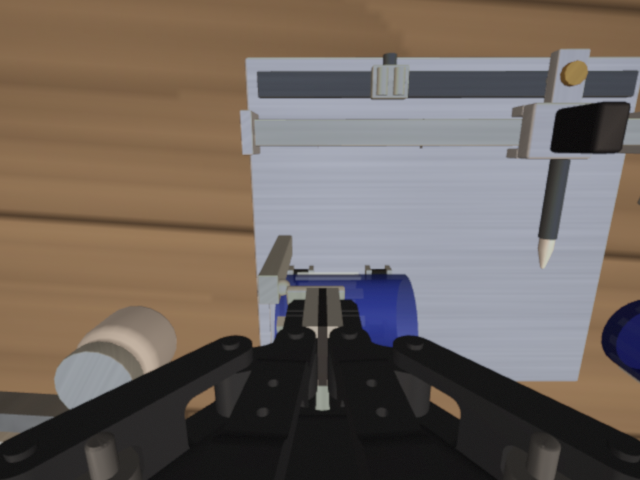

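Call:
{"name": "carry_out", "arguments": {
  "increments": [0, 0, 0, 0.9, 0, 0, 0, 0, 0.9, 0, 0, 0, 0, 0.9, 0, 0, 0, 0, 0.9, 0, 0, 0, 0, 0.7, 0]
}}

```text
clock: 5.95
eef_pos: [0.6185, -0.0829, 0.1243]
tool_rot: [-0.034, 0.999, 0.0, -0.0]
ft_force: [0.2, 0.7, 0.2]
grip_width: 0.0001
grasp_force: 0.3
```

Call:
{"name": "carry_out", "arguments": {
  "increments": [0, 0, 0, 0.3, 0, 0, 0, 0, 0.3, 0, 0, 0, 0, 0.3, 0, 0, 0, 0, 0.2, 0, 0, 0, 0, 0.1, 0]
}}

```text
clock: 6.58
eef_pos: [0.6193, -0.0829, 0.1138]
tool_rot: [-0.034, 0.999, -0.0, 0.001]
ft_force: [0.0, 0.7, -0.1]
grip_width: 0.0002
grasp_force: 0.0
```

Call:
{"name": "carry_out", "arguments": {
  "increments": [0, 0, 0, 0.2, 0, 0, 0, 0, 0.2, 0, 0, 0, 0, 0.1, 0, 0, 0, 0, 0.1, 0, 0, 0, 0, 0, 0]
}}

```text
clock: 7.2
eef_pos: [0.6189, -0.0829, 0.1073]
tool_rot: [-0.034, 0.999, 0.0, -0.0]
ft_force: [-0.2, -0.2, -0.3]
grip_width: -0.0002
grasp_force: 0.0
```

```bash
python3 - <<'E'
from h import *
p=bot.camera("side"); im=cv2.resize(p["pixels"][130:330,180:420],None,fx=2.5,fy=2.4)
cv2.imwrite("pics/side2.png",im)
for n in ["strap_tip","strap_hinge"]: print(n,place(p,n)[:1])
p=bot.camera("wrist")
for n in ["strap_tip","notch"]: print(n,place(p,n)[:1])
E
```

```text
strap_tip [(0.66, [0.6101, -0.0846, 0.1051])]
strap_hinge [(0.88, [0.7389, -0.0793, 0.1001])]
strap_tip [(0.7, [0.6119, -0.092, 0.1065])]
notch [(0.88, [0.5065, -0.0443, 0.0391])]
```

View pics/side2.png

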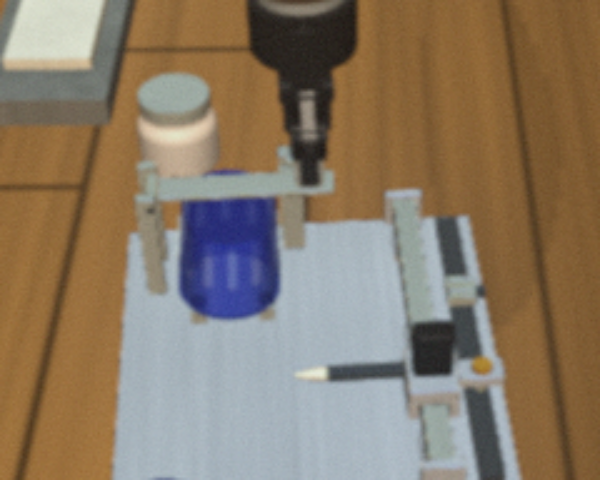

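The strap looks level, its tip at (318,183) under the finger. A light extra push will confirm it is seated.

Call:
{"name": "carry_out", "arguments": {
  "increments": [0, 0, 0, 0.05, 0, 0, 0, 0, 0.05, 0, 0, 0, 0, 0.05, 0, 0, 0, 0, 0, 0, 0, 0, 0, 0, 0]
}}

```text
clock: 8.12
eef_pos: [0.619, -0.083, 0.107]
tool_rot: [-0.034, 0.999, -0.0, 0.0]
ft_force: [-2.2, -0.1, 5.8]
grip_width: 0.0003
grasp_force: 3.1
```

Call:
{"name": "carry_out", "arguments": {
  "increments": [0, 0, 0, -2, 0, 0, 0, 0, -3, 0, 0, 0.5, 1, -2, 0, 0, 1.5, 3, 0, 0, 5, 1.5, 3.5, 0, 0]
}}

```text
clock: 8.75
eef_pos: [0.5782, -0.0096, 0.176]
tool_rot: [-0.034, 0.999, 0.0, 0.0]
ft_force: [-0.2, 0.5, -0.3]
grip_width: 0.017
grasp_force: 0.0
```

Call:
{"name": "carry_out", "arguments": {
  "increments": [5, 1.5, 3.5, 0, 0, 5, 1.5, 3, 0, 0, 5, 1.0, 1.8, 0, 0, 5, 0, 0, 0, 0, 5, 0, 0, 0, 0]
}}

```text
clock: 9.38
eef_pos: [0.5337, 0.0692, 0.1759]
tool_rot: [-0.034, 0.999, -0.0, 0.0]
ft_force: [0.4, -0.8, 0.3]
grip_width: 0.0503
grasp_force: 0.0
```

```bash
python3 - <<'E'
from h import *
o=bot.get_obs();print(o["eef_pos"])
for c in ("wrist","side","top"):
    p=bot.camera(c)
    if c=="wrist": cv2.imwrite("pics/wrist3.png",p["pixels"])
    for n in ["handle","index_ball","notch","strap_tip"]: print(c,n,place(p,n)[:1])
E
```

```text
[0.53370086 0.06921069 0.17590928]
wrist handle [(0.58, [0.5336, 0.069, 0.1057])]
wrist index_ball [(0.67, [0.499, 0.0664, 0.038])]
wrist notch [(0.62, [0.5069, -0.0442, 0.0372])]
wrist strap_tip [(0.83, [0.6133, -0.0922, 0.1083])]
side handle [(0.69, [0.5283, 0.0704, 0.0993])]
side index_ball [(0.84, [0.4926, 0.0691, 0.0375])]
side notch [(0.57, [0.5046, -0.0404, 0.0348])]
side strap_tip [(0.82, [0.6094, -0.0846, 0.1047])]
top handle []
top index_ball []
top notch [(0.44, [0.5061, -0.0434, 0.0393])]
top strap_tip [(0.87, [0.606, -0.0875, 0.1052])]
```

View pics/wrist3.png

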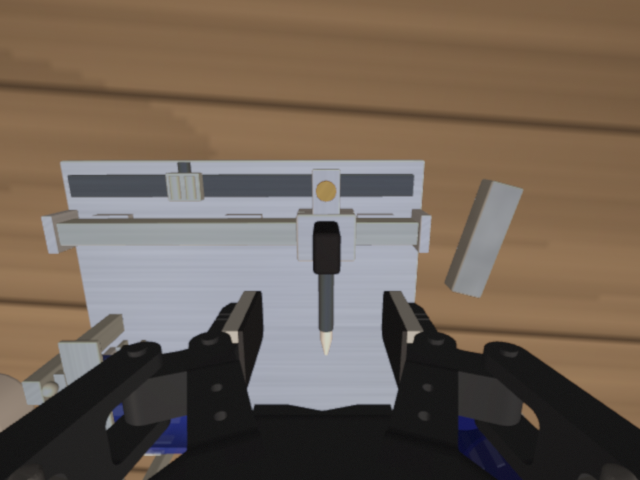

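Handle at (327,245) lies centred between the fingers (243 / 402); the strap stays shut. Descend and grip.

Call:
{"name": "carry_out", "arguments": {
  "increments": [5, 0, 0, 3, 0, 5, 0, 0, 3, 0, 5, 0, 0, 2.5, 0, 5, 0, 0, 1.3, 0, 5, 0, 0, 0.5, 0]
}}

```text
clock: 10.75
eef_pos: [0.5331, 0.0696, 0.0723]
tool_rot: [-0.034, 0.999, -0.0, -0.0]
ft_force: [-0.0, 0.6, 0.2]
grip_width: 0.0497
grasp_force: 0.0
```

Call:
{"name": "carry_out", "arguments": {
  "increments": [1.5, 0, 0, 0, 0, 1.5, 0, 0, 0, 0, 1.5, 0, 0, 0, 0, 1.5, 0, 0, 0, 0, 1.5, 0, 0, 0, 0]
}}

```text
clock: 11.38
eef_pos: [0.5341, 0.0699, 0.074]
tool_rot: [-0.034, 0.999, 0.0, 0.001]
ft_force: [-0.6, -0.1, 6.4]
grip_width: 0.0171
grasp_force: 60.0
```

```bash
python3 - <<'E'
from h import *
p=bot.camera("wrist"); cv2.imwrite("pics/wrist4.png",p["pixels"])
for n in ["handle","index_ball","notch"]: print(n,place(p,n)[:1])
o=bot.get_obs();print(o["eef_pos"],o["grip_width"],o["grasp_force"],o["ft_force"])
E
```

```text
handle [(0.79, [0.5333, 0.0661, 0.1044])]
index_ball [(0.63, [0.4983, 0.066, 0.0372])]
notch [(0.6, [0.5082, -0.0474, 0.0377])]
[0.53411986 0.06985056 0.07398821] 0.01693472681636926 60.04964768886566 [-1.05587079  0.83778313  5.89323307]
```

View pics/wrist4.png

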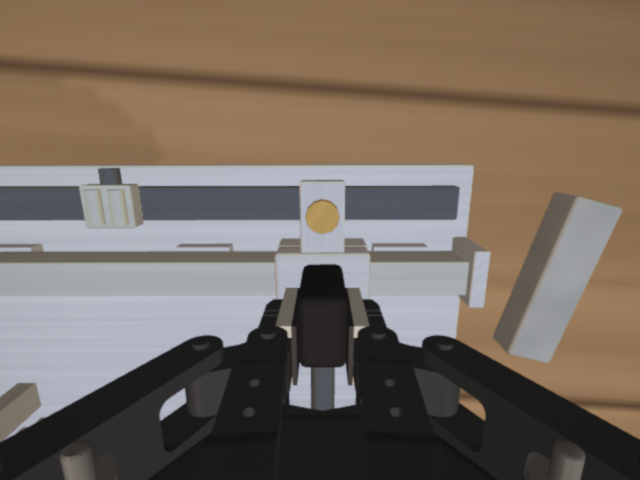

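Handle is gripped at (322,320), width 17 mm. Slide most of the way, stopping short of the first ridge.

Call:
{"name": "carry_out", "arguments": {
  "increments": [1.5, 0, -0.5, -0.1, 0, 1.5, 0, -1.0, 0, 0, 1.5, 0, -1.0, 0, 0, 1.5, 0, -1.0, 0, 0, 1.5, 0, -1.0, 0, 0]
}}

```text
clock: 12.2
eef_pos: [0.5373, 0.0239, 0.074]
tool_rot: [-0.034, 0.999, 0.0, 0.001]
ft_force: [5.1, 1.8, -1.9]
grip_width: 0.0173
grasp_force: 59.4
```

Call:
{"name": "carry_out", "arguments": {
  "increments": [1.5, 0, -1.0, 0, 0, 1.5, 0, -1.0, 0, 0, 1.5, 0, -1.0, 0, 0, 1.5, 0, -1.0, 0, 0, 1.5, 0, -0.5, 0, 0]
}}

```text
clock: 12.82
eef_pos: [0.5404, -0.0211, 0.074]
tool_rot: [-0.034, 0.999, 0.0, 0.001]
ft_force: [5.2, 1.6, -2.0]
grip_width: 0.017
grasp_force: 59.3
```

```bash
python3 - <<'E'
from h import *
o=bot.get_obs();print(o["eef_pos"],o["grip_width"],o["ft_force"])
J=R.from_euler("z",0.069).as_matrix(); O=np.array([.6275,.0105,0])
for c in ("wrist","wrist","side","top"):
    p=bot.camera(c)
    if c=="wrist": cv2.imwrite("pics/wrist5.png",p["pixels"])
    for n in ["handle","index_ball","notch","strap_tip"]:
        r=place(p,n)[:1]
        if r: print(c,n,r[0][0],((np.array(r[0][1])-O)@J*1000).round(1))
print("tcp",(o["eef_pos"]-O)@J*1000)
E
```

```text
[ 0.54040069 -0.02111538  0.07400436] 0.017040942081468592 [ 5.18680284  1.6132072  -2.0342828 ]
wrist handle 0.59 [-90.9 -29.7 104.8]
wrist index_ball 0.77 [-126.6  -27.8   37. ]
wrist notch 0.7 [-126.8  -46.4   35.2]
wrist handle 0.96 [-90.  -30.  106.1]
wrist index_ball 0.94 [-126.4  -25.5   37.5]
wrist notch 0.72 [-124.2  -45.5   38.4]
side handle 0.79 [-89.8 -26.4  96. ]
side index_ball 0.89 [-130.3  -25.9   37.2]
side notch 0.59 [-125.8  -43.3   36.4]
side strap_tip 0.85 [-24.3 -96.1 105.9]
top strap_tip 0.97 [-31.  -93.3 107.3]
tcp [-89.07178651 -25.53506588  74.00436349]
```

View pics/wrist5.png

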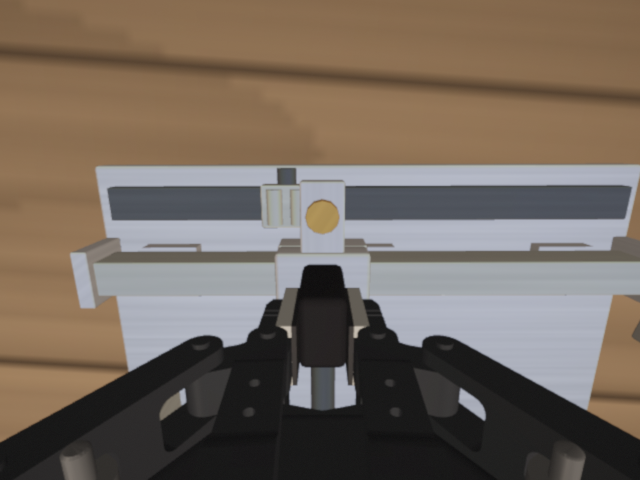

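Clip's notch at about column 285, ball/wing at 322: about 19–20 mm to go. Now in small steps, watching force.

Call:
{"name": "carry_out", "arguments": {
  "increments": [1.5, -0.1, -0.2, 0, 0, 1.5, 0, -0.2, 0, 0, 1.5, 0, -0.2, 0, 0, 1.5, 0, -0.1, 0, 0, 1.5, 0, -0.1, 0, 0]
}}

```text
clock: 14.45
eef_pos: [0.5409, -0.028, 0.074]
tool_rot: [-0.034, 0.999, 0.0, 0.0]
ft_force: [1.6, 3.3, 3.7]
grip_width: 0.0174
grasp_force: 60.0
```

Call:
{"name": "carry_out", "arguments": {
  "increments": [1.5, 0, -0.1, 0, 0, 1.5, 0, -0.1, 0, 0, 1.5, 0, -0.1, 0, 0, 1.5, 0, 0, 0, 0, 1.5, 0, 0, 0, 0]
}}

```text
clock: 15.08
eef_pos: [0.541, -0.0289, 0.074]
tool_rot: [-0.035, 0.999, 0.002, -0.0]
ft_force: [1.4, 8.3, 5.3]
grip_width: 0.0172
grasp_force: 60.1
```

Call:
{"name": "carry_out", "arguments": {
  "increments": [1.5, 0, -0.1, 0, 0, 1.5, 0, -0.1, 0, 0, 1.5, 0, 0, 0, 0, 1.5, 0, 0, 0, 0, 1.5, 0, 0, 0, 0]
}}

```text
clock: 15.7
eef_pos: [0.541, -0.0292, 0.074]
tool_rot: [-0.035, 0.999, 0.004, -0.0]
ft_force: [0.9, 12.2, 5.9]
grip_width: 0.0172
grasp_force: 60.2
```

Call:
{"name": "carry_out", "arguments": {
  "increments": [1.5, 0, -0.1, 0, 0, 1.5, 0, -0.1, 0, 0, 1.5, 0, 0, 0, 0, 1.5, 0, 0, 0, 0, 1.5, 0, 0, 0, 0]
}}

```text
clock: 16.32
eef_pos: [0.541, -0.0295, 0.074]
tool_rot: [-0.036, 0.999, 0.005, -0.0]
ft_force: [-0.2, 18.2, 5.8]
grip_width: 0.0172
grasp_force: 60.4
```

```bash
python3 - <<'E'
from h import *
o=bot.get_obs();print(o["eef_pos"],o["ft_force"],o["ft_torque"],o["grasp_force"])
a=bot.camera("wrist"); b=bot.camera("side")
J=R.from_euler("z",0.069).as_matrix(); O=np.array([.6275,.0105,0])
for p in (a,b):
  for n in ["handle","index_ball","notch"]:
    r=place(p,n)[:1]
    if r: print(n,r[0][0],((np.array(r[0][1])-O)@J*1000).round(1))
im=np.hstack([cv2.resize(a["pixels"][130:380,180:430],(400,400)),cv2.resize(b["pixels"][180:300,290:410],(400,400),interpolation=cv2.INTER_CUBIC)])
cv2.imwrite("pics/both6.png",im)
E
```

```text
[ 0.54100296 -0.0294713   0.07401438] [-0.18557249 18.16583908  5.844837  ] [ 2.80598429 -0.31590198 -0.29226156] 60.3522652387619
handle 0.84 [-92.1 -37.5  99.8]
index_ball 0.57 [-127.2  -37.    39.1]
notch 0.88 [-125.1  -50.6   37. ]
handle 0.64 [-91.8 -36.9  97.4]
index_ball 0.95 [-129.3  -34.1   36.9]
notch 0.48 [-96.4 -30.   -1.6]
```

View pics/both6.png

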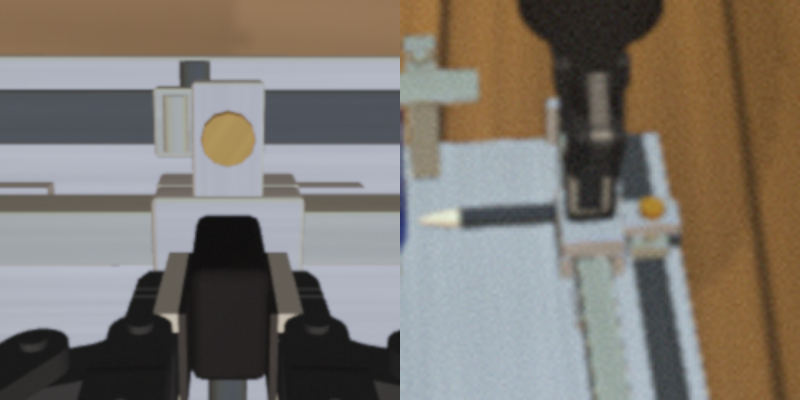

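The ball rests against the first ridge, notch about 12 mm ahead. Relieve the downward push, then lean on a little more.

Call:
{"name": "carry_out", "arguments": {
  "increments": [1.5, 0, 0, -0.1, 0, 1.5, 0, -0.05, -0.05, 0, 1.5, 0, -0.05, 0, 0, 1.5, 0, 0, 0, 0, 1.5, 0, 0, 0, 0]
}}

```text
clock: 17.35
eef_pos: [0.541, -0.0296, 0.0741]
tool_rot: [-0.036, 0.999, 0.006, -0.001]
ft_force: [4.5, 20.3, -1.9]
grip_width: 0.0172
grasp_force: 59.4
```

Call:
{"name": "carry_out", "arguments": {
  "increments": [1.5, 0, -0.05, 0, 0, 1.5, 0, -0.05, 0, 0, 1.5, 0, 0, 0, 0, 1.5, 0, 0, 0, 0, 1.5, 0, 0, 0, 0]
}}

```text
clock: 17.98
eef_pos: [0.541, -0.0297, 0.0741]
tool_rot: [-0.037, 0.999, 0.007, -0.001]
ft_force: [3.4, 23.1, -2.8]
grip_width: 0.0169
grasp_force: 59.6
```

```bash
python3 - <<'E'
from h import *
o=bot.get_obs();print(o["eef_pos"],o["ft_force"],o["ft_torque"],o["joint_pos"].round(3),o["tau"].round(2))
J=R.from_euler("z",0.069).as_matrix(); O=np.array([.6275,.0105,0])
ims=[]
for c in ("side","top","wrist"):
  p=bot.camera(c); ims.append(p["pixels"])
  for n in ["tumbler","carriage","handle","index_ball","notch","strap_tip"]:
    r=place(p,n)[:1]
    if r: print(c,n,r[0][0],((np.array(r[0][1])-O)@J*1000).round(1))
  W=(cloud(p)-O)@J*1000
  d=W[(abs(W[...,0]+25)<45)&(abs(W[...,1]+35)<15)&(W[...,2]>40)&(W[...,2]<75)]
  if len(d): print(c,"pen pts",len(d),d.min(0).round(),d.max(0).round())
a=cv2.resize(ims[0][170:300,230:390],(400,325),interpolation=cv2.INTER_CUBIC)
b=cv2.resize(ims[1][170:300,270:430],(400,325),interpolation=cv2.INTER_CUBIC)
cv2.imwrite("pics/both7.png",np.hstack([a,b]))
E
```

```text
[ 0.54096819 -0.02968183  0.07405989] [ 3.41117927 23.10937527 -2.76887926] [ 3.62273323 -0.90051648 -0.31532953] [-0.062  0.442 -0.138  0.994  0.013 -0.136] [-12.5  -43.98  21.12   1.12  -5.65  -0.28]
side tumbler 0.93 [ 43.3 -76.   59.9]
side carriage 0.76 [-92.9 -32.1  -4.2]
side handle 0.95 [-89.9 -34.8 100. ]
side index_ball 0.94 [-128.9  -32.2   36.9]
side notch 0.58 [-127.3  -50.3   35.2]
side strap_tip 0.65 [-24.4 -93.9 103.8]
side pen pts 286 [-69. -50.  40.] [ 20. -25.  75.]
top tumbler 0.76 [ 46.1 -78.7  61.4]
top carriage 0.54 [  95.5 -265.5    4.5]
top handle 0.57 [-1.8 -0.1  3.7]
top index_ball 0.62 [-82.1 200.7  -1.4]
top notch 0.35 [104.5 -98.1 100.5]
wrist tumbler 0.6 [-122.9  -51.9   35.5]
wrist carriage 0.77 [-88.8 -34.    1.2]
wrist handle 0.77 [-90.9 -38.3 103.3]
wrist notch 0.55 [-123.6  -49.1   38.5]
wrist pen pts 1011 [-55. -41.  59.] [-29. -29.  68.]
```

View pics/both7.png

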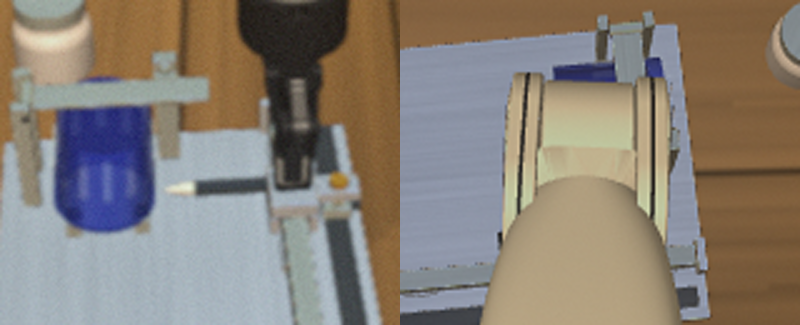

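Call:
{"name": "carry_out", "arguments": {
  "increments": [1.5, 0, -0.1, 0, 0, 1.5, 0, 0, 0, 0, 1.5, 0, -0.1, 0, 0, 1.5, 0, 0, 0, 0, 1.5, 0, 0, 0, 0]
}}

```text
clock: 19.65
eef_pos: [0.5417, -0.0396, 0.074]
tool_rot: [-0.034, 0.999, -0.0, -0.0]
ft_force: [4.3, -0.6, -5.6]
grip_width: 0.017
grasp_force: 59.5
```

It crossed the crest and went quiet. Check it is held in the notch with gentle nudges.

Call:
{"name": "carry_out", "arguments": {
  "increments": [1.5, 0, -0.1, 0.1, 0, 1.5, 0, 0, 0, 0, 1.5, 0, 0, 0, 0, 1.5, 0, 0, 0, 0, 1.5, 0, 0, 0, 0]
}}

```text
clock: 20.27
eef_pos: [0.5417, -0.0401, 0.074]
tool_rot: [-0.034, 0.999, -0.0, -0.0]
ft_force: [4.8, 1.6, -5.7]
grip_width: 0.017
grasp_force: 59.6
```

Call:
{"name": "carry_out", "arguments": {
  "increments": [1.5, 0, 0.2, 0, 0, 1.5, 0, 0, 0, 0, 1.5, 0, 0, 0, 0, 1.5, 0, 0, 0, 0, 1.5, 0, 0, 0, 0]
}}

```text
clock: 20.9
eef_pos: [0.5417, -0.0394, 0.074]
tool_rot: [-0.034, 0.999, -0.001, -0.0]
ft_force: [5.2, -3.2, -4.2]
grip_width: 0.0169
grasp_force: 59.5
```

```bash
python3 - <<'E'
from h import *
J=R.from_euler("z",0.069).as_matrix(); O=np.array([.6275,.0105,0])
o=bot.get_obs();print((o["eef_pos"]-O)@J*1000,o["ft_force"])
for c in ("side","wrist","side","wrist"):
  p=bot.camera(c)
  for n in ["handle","index_ball","notch","strap_tip","tumbler"]:
    r=place(p,n)[:1]
    if r: print(c,n,r[0][0],((np.array(r[0][1])-O)@J*1000).round(1))
E
```

```text
[-89.06479605 -43.83111426  74.01601962] [ 5.20782691 -3.21201951 -4.2370501 ]
side handle 0.59 [-89.9 -45.9 100. ]
side index_ball 0.65 [-130.3  -40.    37.3]
side notch 0.64 [-125.5  -42.5   34.4]
side strap_tip 0.72 [-27.9 -95.1 106.6]
side tumbler 0.55 [ 43.3 -74.9  58.9]
wrist handle 0.73 [-92.1 -46.5 105.6]
wrist index_ball 0.69 [-127.1  -44.6   38. ]
side handle 0.94 [-91.8 -45.4 100. ]
side index_ball 0.73 [-129.7  -44.    36.3]
side notch 0.62 [-128.   -44.2   34.7]
side strap_tip 0.89 [-28.3 -94.3 105.6]
side tumbler 0.85 [ 45.2 -75.3  58.4]
wrist handle 0.61 [-92.1 -46.5 104. ]
```

Call:
{"name": "carry_out", "arguments": {
  "increments": [1.5, 0, -0.15, 0, 0, 1.5, 0, 0, 0, 0, 1.5, 0, 0, 0, 0, 1.5, 0, 0, 0, 0, 1.5, 0, 0, 0, 0]
}}

```text
clock: 22.72
eef_pos: [0.5417, -0.04, 0.074]
tool_rot: [-0.034, 0.999, -0.0, -0.0]
ft_force: [5.0, 0.3, -4.9]
grip_width: 0.017
grasp_force: 59.5
```

```bash
python3 -c "
from workcell import bot
o=bot.get_obs();print(o['eef_pos'],o['ft_force'],o['grasp_force']);print(bot.job_done())"
```

```text
[ 0.54168839 -0.0399566   0.07402937] [ 4.99304321  0.34019691 -4.85956363] 59.53597605228424
the job is handed in; nothing more can be done
None
```

The job is handed in, with no verdict returned: the strap is shut and held by its catch, the carriage sits still in the notch with the handle still gripped, and the tumbler is in its cradle. Crossing the first ridge took over 23 N of push rather than about 9 N, and it finished at about 23 s.

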